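# Shim the rocking tile stand

### The arm

A 7-joint arm with a two-finger parallel gripper is mounted at the origin on a cart in front of the work surface, level with it; the furniture and walls round the work are solid. World frame = base frame: x ahead of the robot, y to its left, z up, the work surface at z = 0. Lengths are in m, angles in rad, forces in N, time in s.
With the tool pointing down it reaches from about 0.4 to 0.85 m from the base axis. Payload 10.4 kg.
Tool frame: the origin (TCP) lies between the finger pads; the fingertips stand tcp_to_tips ahead of it and the grasp point (between the pads) lies 8 mm behind it (tcp_to_tips is the distance from the TCP to the fingertips, in m); z points along the fingers, y is the line along which they close (so a half turn about z gives the same grasp; the last joint's range is limited). The gripper opens to 85 mm and grips with 20 to 120 N. Pads are 22 mm wide; open, the fingers measure 114 mm over their backs; the gripper's body (76 mm by 85 mm) begins 54 mm behind the grasp point. The pads swing forward as they close: fully open they stand 13 mm farther back than shut.
Start: joints at [-1.242, 0.332, -0.065, 1.46, 0.022, 1.35, -0.088], TCP at [0.215, 0.587, 0.242] pointing down, gripper open.
Joint ranges: [-2.6, 2.6], [-0.5, 2.12], [-1.47, 1.34], [0.16, 2.42], [-1.27, 4.41], [0.06, 2.06], [-2.6, 2.6]. Speed limits (rad/s): [2.22, 2.22, 2.79, 2.79, 3.14, 3.14, 3.14].

### API

Orientations are given as a unit quaternion [x, y, z, w].
In Python, from workcell import * gives the robot as it stands.
- The arm moves only by the tool apply_moves, never from a script. Its argument "rows" is a list of rows, each an object of numbers: "x", "y", "z": the shift along the tool's x, y, z in mm; "ax", "ay", "az": the turn, a rotation vector about the tool's x, y, z in degrees; "gripper": the closure, from 0 (fully open) to 1 (shut). A call has 1 to 5 rows; each row shifts and turns the commanded pose from where the row before left it, along the tool's axes as they then stand; what a row does not reach is not made up. A row lasts 1/12 s, in which the tool goes at most 41.7 mm and 7.16 degrees, less where a joint would pass 70% of its speed; a pose out of reach is approached as far as the arm can. A call with a gripper value outside its range is refused whole. The fingers move at their own pace and stop on an object; "newtons" is the grip in N (left out, the last holds). Time passes only in rows, so rows that do not move let the fingers close. It gives the time, the measured TCP pose, the force, the opening and the grip force at its end, in the units of the state.
- get_obs(): the state, without advancing time (a new reading comes with each control period).
- camera(name): name is "side" or "top"; returns a dict with "color" (384x512x3 uint8, red, green, blue), "fov_y" (degrees; the focal length in pixels is half the picture's height over the tangent of half this angle, whatever the lens; pixels are square), "cx", "cy" (the principal point, pixels), "k1" (the pictures are not rectified: a ray, as slopes to the right and down, at radius r is drawn at 1 + k1 r^2 times it, then the intrinsics apply), "rvec" (rotation vector, rad) and "tvec" (3), from world to camera coordinates, as OpenCV has them. Camera axes: x right, y down, z forward; pixel columns grow to the right and rows downward; lengths in m; the calibration is good to about 2 mm. A picture is of the moment at which its call begins. There is no depth.
- hand_in(): hands the job in; it is judged then, once.
The state is a dict: "clock": time; "joint_pos": joint angles; "joint_velocities": joint speeds; "tau": joint torques, N m; "position": TCP position; "ee_rot": TCP orientation; "ft_force": force on the tool from outside, world axes, zero at the start; "torque": the same for the moment, N m; "grip_width": opening from 0.0 (shut) to 1.0 (fully open); "grasp_force": force on a finger pad.
Only numpy, scipy, OpenCV 4.12 (cv2) and the standard library are available. Lean on these libraries where they do the work, as an engineer would, in place of code of your own. Each camera call takes 0.05 s, during which the arm holds its last target. There are 200 camera calls.

### The job

The low tile stand rocks and leans because its near right foot is too short. With the fingertips, push the wooden wedge along the bench, thin end first, under that short foot until the stand is level and steady with its other three feet all down on the bench, and no farther; then draw the hand clear. Nothing is to be gripped or lifted: push only the wedge, do not touch the stand or push it out of place, and leave the tile on it and the things around as they are.

Things in the scene. Friction and masses are not known exactly. Their poses are not given: they have to be found in the camera images.
- tile_stand: Square plywood stand, 172 x 172 mm, 1.2 kg, loose. Origin in the plane of its three good foot ends, below mid-board; z normal to the board (leans 0.077 rad at first); at yaw 0 x points away from the robot, y left. Board 38 to 52 mm above the origin, reaching 22 mm past the legs, which stand at x, y = +-64 mm on black ball feet of 14 mm radius. The short foot is at (-64, -64) mm.
- short_foot (a point): Lowest point of the short foot's ball (stand frame -64, -64, +7 mm): it is 7 mm shorter than the others. At first it rests on the bench with about 2 N, as the stand leans onto it about the diagonal through the near left and far right feet; 7 mm of wedge under it makes the stand level.
- opposite_foot (a point): Lowest point of the foot diagonally opposite to the short one (stand frame +64, +64, 0 mm). About 7 mm above the bench at the start, 0 when the stand is level.
- near_left_foot (a point): Lowest point of the foot at (-64, +64, 0) mm in the stand frame.
- far_right_foot (a point): Lowest point of the foot at (+64, -64, 0) mm in the stand frame.
- wedge: Plain wooden wedge, 110 x 50 mm, 90 g, flat on the bench right of the stand. Origin: centre of the underside; x along it to the thin end, z up. 1.5 mm thick at x = +55, 18 mm at x = -55 mm (upright flat face), even slope 0.15: 7 mm thick 37 mm behind the thin end. The thin end points along the stand's +y within 0.2 rad, but up to 30 mm out of line with the short foot.
- wedge_tip (a point): Middle of the wedge's thin edge, at bench height.
- wedge_back (a point): Centre of the wedge's upright thick end face, 9 mm above the bench.
- painted_tile: Patterned white and blue ceramic tile, 150 x 150 x 8 mm, 0.34 kg, lying loose on the stand's board; origin at the centre of its underside.
- banding_wheel: Fixed bystander left of the work: cast-iron turntable, 160 mm base, 150 mm disc on top, 150 mm high; origin at the centre of its underside. Keep the arm clear of it.
- stamp: Bystander: wooden stamping block with a turned knob, 62 x 62 x 64 mm, origin at the centre of its underside.
- jar: Bystander: round pigment jar with a screw lid, 54 mm wide, 68 mm high, origin at the centre of its underside.
- tape_roll: Bystander: roll of masking tape lying flat, 98 mm across, 25 mm high, origin at the centre of its underside.
Mind the look-alikes: they are no part of the job. Leave any purple or turquoise look-alike of the wedge alone.

How it is judged:
At the end, for the whole second after the job is handed in: The stand is level within 0.022 rad and has moved under 30 mm, its three good feet under 2 mm off the bench, the tile on it; the wedge lies flat, thin end past the short foot, and carries that foot (over 0.3 N) at least 4.5 mm up; all at rest (angle between tile_stand's own z axis and vertical below 0.022 rad and height (world z) of each of opposite_foot, near_left_foot, far_right_foot below 0.002 m and height (world z) of short_foot above 0.0045 m and contact force between wedge and tile_stand above 0.3 N and y of wedge_tip in the frame of tile_stand above -0.054 m and angle between wedge's own z axis and vertical below 0.03 rad and distance of tile_stand from where it was at the start of the episode below 0.03 m and distance between painted_tile and tile_stand below 0.06 m and linear speed of each of tile_stand, wedge below 0.01 m/s); the robot touches nothing.
It fails at once if the wedge is lifted off the bench (height (world z) of wedge above 0.012 m).
It fails at once if the robot pushes on, holds or lifts the stand or its tile (over 2 N) (contact force between any of the fingers, the arm and tile_stand above 2 N or contact force between any of the fingers, the arm and painted_tile above 2 N).
It fails at once if the stand is pushed more than 30 mm from where it stood (distance of tile_stand from where it was at the start of the episode above 0.03 m).
It fails at once if the stamp, the jar or the tape roll is shifted more than 20 mm (distance of any of stamp, jar, tape_roll from where it was at the start of the episode above 0.02 m).
It also fails if it takes over 61 s, if anything falls off the work surface, if the arm or the gripper's body presses on something with over 40 N, if the wrist force passes 120 N, or if a joint passes its speed limit or range.

## Working session

There is one attempt and no reset: what is moved stays moved. The work goes in short steps, Python scripts to look and compute and a tool call to move; the robot and the scene stay as the last step left them, time stands still between calls to the robot, and variables do not carry over. Pictures are saved under pics/ and viewed, at most 10 in all, crops included, and the job is handed in when it is done.

Besides the shell and the picture viewer there is one more tool, called in YAML: its name, and indented under it one key for each argument. apply_moves: Moves the arm, as the interface text tells. Its arguments: {"type":"object","properties":{"rows":{"type":"array","items":{"type":"object","properties":{"x":{"type":"number"},"y":{"type":"number"},"z":{"type":"number"},"ax":{"type":"number"},"ay":{"type":"number"},"az":{"type":"number"},"gripper":{"type":"number"}}}},"newtons":{"type":"number"}},"required":["rows"]}

```bash
mkdir -p pics
cat > h.py <<'E'
import numpy as np, cv2
from workcell import *
def cam(n):
    c=camera(n); c['R']=cv2.Rodrigues(np.array(c['rvec'],float))[0]; c['t']=np.array(c['tvec'],float).ravel()
    c['f']=192/np.tan(np.radians(c['fov_y'])/2); return c
def ray(c,u,v):
    K=np.array([[c['f'],0,c['cx']],[0,c['f'],c['cy']],[0,0,1]])
    p=cv2.undistortPoints(np.array([[[u,v]]],float),K,np.array([c['k1'],0,0,0.]))[0,0]
    return -c['R'].T@c['t'], c['R'].T@np.array([p[0],p[1],1])
def onz(c,u,v,z=0.):
    o,d=ray(c,u,v); return o+d*(z-o[2])/d[2]
def proj(c,P):
    K=np.array([[c['f'],0,c['cx']],[0,c['f'],c['cy']],[0,0,1]])
    return cv2.projectPoints(np.array(P,float).reshape(-1,3),c['R'],c['t'],K,np.array([c['k1'],0,0,0.]))[0][:,0]
def save(c,n,crop=None,s=1):
    im=c['color'][:,:,::-1]
    if crop: im=im[crop[1]:crop[3],crop[0]:crop[2]]
    cv2.imwrite('pics/'+n,cv2.resize(im,None,fx=s,fy=s,interpolation=cv2.INTER_CUBIC))
E
python3 - <<'E'
from h import *
for n in('top','side'):
    c=cam(n); save(c,n+'0.png',s=1.5); print(n,-c['R'].T@c['t'],c['f'],c['k1'])
print({k:np.round(v,3) for k,v in get_obs().items()})
import workcell; print([x for x in dir(workcell) if 'tip' in x.lower()], globals().get('tcp_to_tips'))
E
```

```text
top [ 0.3903348  -0.08010896  1.0227435 ] 372.5552950262328 -0.01680613244539099
side [ 0.1087937  -0.77333206  0.59499581] 376.74278912758166 -0.03311948342702452
{'clock': np.float64(0.1), 'joint_pos': array([-1.242,  0.333, -0.065,  1.461,  0.022,  1.35 , -0.088]), 'joint_velocities': array([-0.001, -0.002, -0.001, -0.   , -0.   , -0.001,  0.001]), 'tau': array([ 1.0000e-03, -6.2674e+01,  4.9000e-02, -3.9243e+01,  1.6000e-02,
        7.0000e-03, -0.0000e+00]), 'position': array([0.215, 0.586, 0.242]), 'ee_rot': array([ 0.175,  0.985, -0.001, -0.   ]), 'ft_force': array([ 0.258, -0.788, -0.383]), 'torque': array([-0.008, -0.001,  0.017]), 'grasp_force': np.float64(0.0), 'grip_width': np.float64(1.001)}
['tcp_to_tips'] 0.011
```

View pics/top0.png

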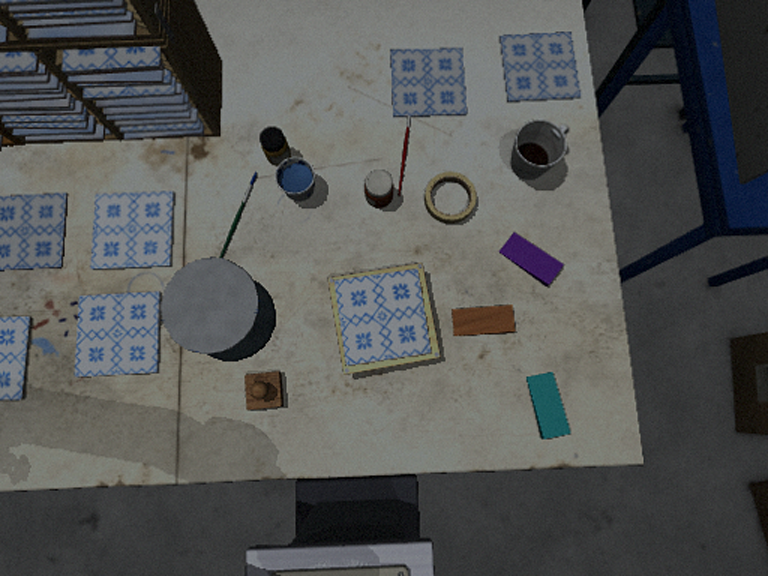

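View pics/side0.png

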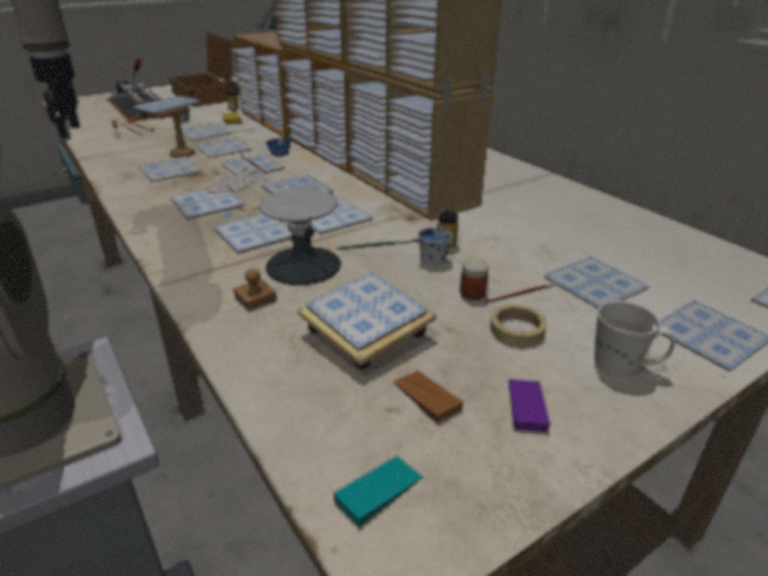

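The top view shows the stand at about (382,318) of the enlarged picture, with the brown wedge at (484,320). The purple one is at (531,259) and the turquoise one at (548,405). In the side view the short foot is the dark blob near (362,361). Next I'll measure the wedge and the stand.

```bash
cat > m.py <<'E'
from h import *
def top_wedge(c):
    hsv=cv2.cvtColor(c['color'],cv2.COLOR_RGB2HSV)
    m=cv2.inRange(hsv,(3,90,50),(18,255,255)); m[:180]=0;m[240:]=0;m[:,:285]=0;m[:,380:]=0
    return m
def ordered(m):
    k=max(cv2.findContours(m,0,1)[0],key=cv2.contourArea); return cv2.boxPoints(cv2.minAreaRect(k)),cv2.contourArea(k),k
if __name__=='__main__':
    c=cam('top'); hsv=cv2.cvtColor(c['color'],cv2.COLOR_RGB2HSV)
    b,a,k=ordered(top_wedge(c)); print('wedge',b,a)
    for p in b: print(np.round(onz(c,*p,0.0),4))
    m=cv2.inRange(hsv,(20,60,100),(35,255,255)); m[:165]=0;m[255:]=0;m[:,:205]=0;m[:,305:]=0
    pts=cv2.findNonZero(m); b=cv2.boxPoints(cv2.minAreaRect(pts)); print('board',b,len(pts))
    P=np.array([onz(c,*p,0.052) for p in b]); print(np.round(P,4), np.linalg.norm(P-np.roll(P,1,0),axis=1),P.mean(0))
    im=c['color'].copy(); im[m>0]=(255,0,0); im[top_wedge(c)>0]=(0,255,0)
    s=cam('side'); 
    A=cv2.resize(im[160:260,200:360],None,fx=4,fy=4,interpolation=0)[:,:,::-1]
    B=cv2.resize(s['color'][190:290,190:350],None,fx=4,fy=4,interpolation=2)[:,:,::-1]
    cv2.imwrite('pics/m0.png',cv2.resize(np.vstack([A,B]),(480,600)))
E
python3 m.py
```

```text
wedge [[300.65518 205.86208]
 [341.53793 202.45518]
 [343.02762 220.33104]
 [302.14487 223.73793]] 675.0
[ 0.5506 -0.2185  0.    ]
[ 0.5555 -0.3331  0.    ]
[ 0.5055 -0.3328  0.    ]
[ 0.5007 -0.2192  0.    ]
board [[217.32802 185.304  ]
 [281.30402 173.67201]
 [292.92004 237.56001]
 [228.94403 249.192  ]] 642
[[ 0.6069  0.007   0.052 ]
 [ 0.6319 -0.1653  0.052 ]
 [ 0.4603 -0.1858  0.052 ]
 [ 0.4373 -0.0194  0.052 ]] [0.17161523 0.17413017 0.17285125 0.1680465 ] [ 0.53407132 -0.09087739  0.052     ]
```

View pics/m0.png

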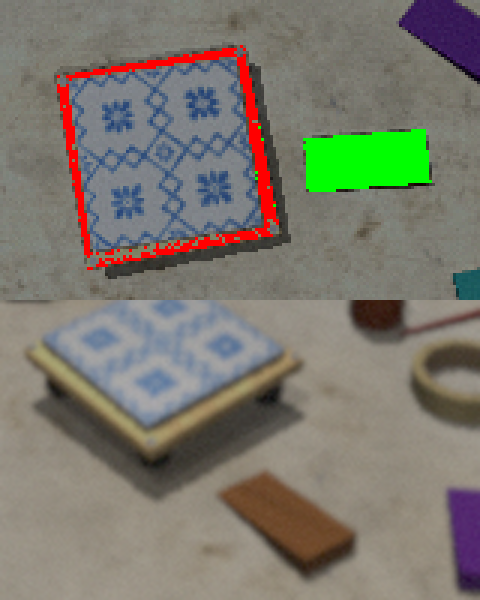

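```bash
cat > plan.py <<'E'
from h import *
from scipy.spatial.transform import Rotation as R
def now():
    o=get_obs(); return np.array(o['position'],float),R.from_quat(o['ee_rot'])
def down(deg): a=np.radians(deg)/2; return R.from_quat([np.cos(a),np.sin(a),0,0])
def rows(p,q,P,deg,mm=38,ang=6.5):
    """shift then turn rows from (p,q) to target, tool axes"""
    w=(q.inv()*down(deg)).as_rotvec(); d=np.array(P)-p
    n=int(max(np.ceil(np.linalg.norm(d)*1000/mm),np.ceil(np.degrees(np.linalg.norm(w))/ang),1))
    for i in range(n):
        qi=q*R.from_rotvec(w*i/n); s=qi.inv().apply(d/n)*1000
        print(i,np.round(s,1),np.round(np.degrees(w/n),2))
E
python3 - <<'E'
from plan import *
s=cam('side')
for P in ([.482,-.160,.014],[.5257,-.2188,.0],[.5278,-.3286,.009]): print(proj(s,P))
print(onz(s,241.7,242.5,.014))
rows(*now(),[.579,-.267,.242],8)
E
```

```text
[[241.18023861 239.309737  ]]
[[269.7835655  250.45238994]]
[[300.06700658 274.52633461]]
[ 0.47662296 -0.17093939  0.014     ]
0 [-25.4 -27.    0. ] [-0.    0.    6.07]
1 [-28.1 -24.2   0. ] [-0.    0.    6.07]
2 [-30.5 -21.1   0. ] [-0.    0.    6.07]
3 [-32.6 -17.7   0. ] [-0.    0.    6.07]
4 [-34.3 -14.2   0. ] [-0.    0.    6.07]
5 [-35.6 -10.5   0. ] [-0.    0.    6.07]
6 [-36.5  -6.7   0. ] [-0.    0.    6.07]
7 [-37.   -2.8   0. ] [-0.    0.    6.07]
8 [-37.1   1.2   0. ] [-0.    0.    6.07]
9 [-36.8   5.1   0. ] [-0.    0.    6.07]
10 [-36.   9.   0.] [-0.    0.    6.07]
11 [-34.9  12.7   0. ] [-0.    0.    6.07]
12 [-33.3  16.3   0. ] [-0.    0.    6.07]
13 [-31.4  19.8   0. ] [-0.    0.    6.07]
14 [-29.1  23.    0. ] [-0.    0.    6.07]
15 [-26.5  25.9  -0. ] [-0.    0.    6.07]
16 [-23.7  28.6  -0. ] [-0.    0.    6.07]
17 [-20.5  30.9  -0. ] [-0.    0.    6.07]
18 [-17.1  32.9  -0. ] [-0.    0.    6.07]
19 [-13.5  34.6  -0. ] [-0.    0.    6.07]
20 [-9.8 35.8 -0. ] [-0.    0.    6.07]
21 [-5.9 36.6 -0. ] [-0.    0.    6.07]
22 [-2.  37.1 -0. ] [-0.    0.    6.07]
23 [ 1.9 37.1 -0. ] [-0.    0.    6.07]
24 [ 5.8 36.7 -0. ] [-0.    0.    6.07]
```

apply_moves:
  rows:
    - {"x": -25.4,"y": -27,"az": 6.07,"gripper": 0.4}
    - {"x": -28.1,"y": -24.2,"az": 6.07,"gripper": 0.4}
    - {"x": -30.5,"y": -21.1,"az": 6.07,"gripper": 0.4}
    - {"x": -32.6,"y": -17.7,"az": 6.07,"gripper": 0.4}
    - {"x": -34.3,"y": -14.2,"az": 6.07,"gripper": 0.4}

```text
invalid input at $.rows[0]: expected keys x, y, z, ax, ay, az, gripper
```

apply_moves:
  rows:
    - {"x": -35.6,"y": -10.5,"az": 6.07,"gripper": 0.4}
    - {"x": -36.5,"y": -6.7,"az": 6.07,"gripper": 0.4}
    - {"x": -37,"y": -2.8,"az": 6.07,"gripper": 0.4}
    - {"x": -37.1,"y": 1.2,"az": 6.07,"gripper": 0.4}
    - {"x": -36.8,"y": 5.1,"az": 6.07,"gripper": 0.4}

```text
invalid input at $.rows[0]: expected keys x, y, z, ax, ay, az, gripper
```

apply_moves:
  rows:
    - {"x": -36,"y": 9,"az": 6.07,"gripper": 0.4}
    - {"x": -34.9,"y": 12.7,"az": 6.07,"gripper": 0.4}
    - {"x": -33.3,"y": 16.3,"az": 6.07,"gripper": 0.4}
    - {"x": -31.4,"y": 19.8,"az": 6.07,"gripper": 0.4}
    - {"x": -29.1,"y": 23,"az": 6.07,"gripper": 0.4}

```text
invalid input at $.rows[0]: expected keys x, y, z, ax, ay, az, gripper
```

apply_moves:
  rows:
    - {"x": -26.5,"y": 25.9,"az": 6.07,"gripper": 0.4}
    - {"x": -23.7,"y": 28.6,"az": 6.07,"gripper": 0.4}
    - {"x": -20.5,"y": 30.9,"az": 6.07,"gripper": 0.4}
    - {"x": -17.1,"y": 32.9,"az": 6.07,"gripper": 0.4}
    - {"x": -13.5,"y": 34.6,"az": 6.07,"gripper": 0.4}

```text
invalid input at $.rows[0]: expected keys x, y, z, ax, ay, az, gripper
```

apply_moves:
  rows:
    - {"x": -9.8,"y": 35.8,"az": 6.07,"gripper": 0.4}
    - {"x": -5.9,"y": 36.6,"az": 6.07,"gripper": 0.4}
    - {"x": -2,"y": 37.1,"az": 6.07,"gripper": 0.4}
    - {"x": 1.9,"y": 37.1,"az": 6.07,"gripper": 0.4}
    - {"x": 5.8,"y": 36.7,"az": 6.07,"gripper": 0.4}

```text
invalid input at $.rows[0]: expected keys x, y, z, ax, ay, az, gripper
```

Run:
```python
from plan import *
rows(*now(),[.579,-.267,.05],8)
o=get_obs();print(o['clock'],o['position'],o['grip_width'],o['ft_force'],o['joint_pos'])
```

```text
0 [-25.4 -27.    7.7] [-0.    0.    6.07]
1 [-28.1 -24.2   7.7] [-0.    0.    6.07]
2 [-30.5 -21.1   7.7] [-0.    0.    6.07]
3 [-32.6 -17.7   7.7] [-0.    0.    6.07]
4 [-34.3 -14.2   7.7] [-0.    0.    6.07]
5 [-35.6 -10.5   7.7] [-0.    0.    6.07]
6 [-36.5  -6.6   7.7] [-0.    0.    6.07]
7 [-37.   -2.7   7.7] [-0.    0.    6.07]
8 [-37.1   1.2   7.7] [-0.    0.    6.07]
9 [-36.8   5.1   7.7] [-0.    0.    6.07]
10 [-36.    9.    7.7] [-0.    0.    6.07]
11 [-34.9  12.7   7.7] [-0.    0.    6.07]
12 [-33.3  16.3   7.7] [-0.    0.    6.07]
13 [-31.4  19.8   7.7] [-0.    0.    6.07]
14 [-29.1  23.    7.7] [-0.    0.    6.07]
15 [-26.5  25.9   7.7] [-0.    0.    6.07]
16 [-23.6  28.6   7.7] [-0.    0.    6.07]
17 [-20.5  30.9   7.7] [-0.    0.    6.07]
18 [-17.1  32.9   7.7] [-0.    0.    6.07]
19 [-13.5  34.6   7.7] [-0.    0.    6.07]
20 [-9.8 35.8  7.7] [-0.    0.    6.07]
21 [-5.9 36.6  7.7] [-0.    0.    6.07]
22 [-2.  37.1  7.7] [-0.    0.    6.07]
23 [ 1.9 37.1  7.7] [-0.    0.    6.07]
24 [ 5.8 36.7  7.7] [-0.    0.    6.07]
0.25 [0.21527876 0.58659027 0.24197885] 0.9993213981362589 [ 0.13638055  0.03143952 -0.15458323] [-1.24159787  0.33249047 -0.0647469   1.46047103  0.0215943   1.3499148
 -0.0885118 ]
```

All the keys are needed in every row.

apply_moves:
  rows:
    - {"x": -25.4,"y": -27,"z": 0,"ax": 0,"ay": 0,"az": 6.07,"gripper": 0.4}
    - {"x": -28.1,"y": -24.2,"z": 0,"ax": 0,"ay": 0,"az": 6.07,"gripper": 0.4}
    - {"x": -30.5,"y": -21.1,"z": 0,"ax": 0,"ay": 0,"az": 6.07,"gripper": 0.4}
    - {"x": -32.6,"y": -17.7,"z": 0,"ax": 0,"ay": 0,"az": 6.07,"gripper": 0.4}
    - {"x": -34.3,"y": -14.2,"z": 0,"ax": 0,"ay": 0,"az": 6.07,"gripper": 0.4}

```text
clock: 0.67
position: [0.2885, 0.4143, 0.2422]
ee_rot: [0.429, 0.903, 0.0, -0.0]
ft_force: [0.9, 0.6, 0.1]
grip_width: 0.601
grasp_force: 0.0
```

apply_moves:
  rows:
    - {"x": -35.6,"y": -10.5,"z": 0,"ax": 0,"ay": 0,"az": 6.07,"gripper": 0.4}
    - {"x": -36.5,"y": -6.7,"z": 0,"ax": 0,"ay": 0,"az": 6.07,"gripper": 0.4}
    - {"x": -37,"y": -2.8,"z": 0,"ax": 0,"ay": 0,"az": 6.07,"gripper": 0.4}
    - {"x": -37.1,"y": 1.2,"z": 0,"ax": 0,"ay": 0,"az": 6.07,"gripper": 0.4}
    - {"x": -36.8,"y": 5.1,"z": 0,"ax": 0,"ay": 0,"az": 6.07,"gripper": 0.4}

```text
clock: 1.08
position: [0.3611, 0.2436, 0.2424]
ee_rot: [0.65, 0.76, 0.0, -0.0]
ft_force: [2.1, -0.1, 0.2]
grip_width: 0.598
grasp_force: 0.0
```

apply_moves:
  rows:
    - {"x": -36,"y": 9,"z": 0,"ax": 0,"ay": 0,"az": 6.07,"gripper": 0.4}
    - {"x": -34.9,"y": 12.7,"z": 0,"ax": 0,"ay": 0,"az": 6.07,"gripper": 0.4}
    - {"x": -33.3,"y": 16.3,"z": 0,"ax": 0,"ay": 0,"az": 6.07,"gripper": 0.4}
    - {"x": -31.4,"y": 19.8,"z": 0,"ax": 0,"ay": 0,"az": 6.07,"gripper": 0.4}
    - {"x": -29.1,"y": 23,"z": 0,"ax": 0,"ay": 0,"az": 6.07,"gripper": 0.4}

```text
clock: 1.5
position: [0.434, 0.0729, 0.2425]
ee_rot: [0.827, 0.563, 0.0, -0.0]
ft_force: [1.0, 0.8, 0.3]
grip_width: 0.599
grasp_force: 0.0
```

Run:
```python
from plan import *
rows(*now(),[.579,-.267,.242],8)
o=get_obs();print(o['clock'],o['position'],o['grip_width'],o['ft_force'],o['joint_pos'])
```

```text
0 [-26.3  26.    0. ] [-0.   -0.    6.05]
1 [-23.4  28.6   0. ] [-0.   -0.    6.05]
2 [-20.3  30.9   0. ] [-0.   -0.    6.05]
3 [-16.9  32.9   0. ] [-0.   -0.    6.05]
4 [-13.4  34.5   0. ] [-0.   -0.    6.05]
5 [-9.6 35.7  0. ] [-0.   -0.    6.05]
6 [-5.8 36.5  0. ] [-0.   -0.    6.05]
7 [-2.  36.9  0. ] [-0.   -0.    6.05]
8 [ 1.9 36.9  0. ] [-0.   -0.    6.05]
9 [ 5.8 36.5  0.1] [-0.   -0.    6.05]
1.5 [0.43396363 0.07286896 0.24250082] 0.5992355423470727 [1.04881604 0.80858573 0.25635443] [-0.72575816 -0.11287612  0.42867813  1.93858826  0.04807891  1.30535534
 -0.68742121]
```

apply_moves:
  rows:
    - {"x": -26.4,"y": 26,"z": 0,"ax": 0,"ay": 0,"az": 6.05,"gripper": 0.4}
    - {"x": -23.5,"y": 28.6,"z": 0,"ax": 0,"ay": 0,"az": 6.05,"gripper": 0.4}
    - {"x": -20.4,"y": 30.9,"z": 0,"ax": 0,"ay": 0,"az": 6.05,"gripper": 0.4}
    - {"x": -17,"y": 32.9,"z": 0,"ax": 0,"ay": 0,"az": 6.05,"gripper": 0.4}
    - {"x": -13.4,"y": 34.5,"z": 0,"ax": 0,"ay": 0,"az": 6.05,"gripper": 0.4}

```text
clock: 1.92
position: [0.5074, -0.0971, 0.2426]
ee_rot: [0.945, 0.328, 0.0, -0.0]
ft_force: [0.7, 1.0, -0.1]
grip_width: 0.599
grasp_force: 0.0
```

apply_moves:
  rows:
    - {"x": -9.7,"y": 35.7,"z": 0,"ax": 0,"ay": 0,"az": 6.05,"gripper": 0.4}
    - {"x": -5.9,"y": 36.5,"z": 0,"ax": 0,"ay": 0,"az": 6.05,"gripper": 0.4}
    - {"x": -2,"y": 37,"z": 0,"ax": 0,"ay": 0,"az": 6.05,"gripper": 0.4}
    - {"x": 1.9,"y": 37,"z": 0,"ax": 0,"ay": 0,"az": 6.05,"gripper": 0.4}
    - {"x": 5.8,"y": 36.5,"z": 0,"ax": 0,"ay": 0,"az": 6.05,"gripper": 0.4}

```text
clock: 2.33
position: [0.581, -0.2665, 0.2421]
ee_rot: [0.998, 0.07, 0.0, -0.0]
ft_force: [0.4, 0.0, 1.1]
grip_width: 0.602
grasp_force: 0.0
```

apply_moves:
  rows:
    - {"x": 0,"y": 0,"z": 40,"ax": 0,"ay": 0,"az": 0,"gripper": 0.4}
    - {"x": 0,"y": 0,"z": 40,"ax": 0,"ay": 0,"az": 0,"gripper": 0.4}
    - {"x": 0,"y": 0,"z": 40,"ax": 0,"ay": 0,"az": 0,"gripper": 0.4}
    - {"x": 0,"y": 0,"z": 40,"ax": 0,"ay": 0,"az": 0,"gripper": 0.4}
    - {"x": 0,"y": 0,"z": 20,"ax": 0,"ay": 0,"az": 0,"gripper": 0.4}

```text
clock: 2.75
position: [0.5781, -0.2638, 0.0571]
ee_rot: [0.997, 0.072, -0.003, -0.001]
ft_force: [0.3, 0.5, -0.5]
grip_width: 0.603
grasp_force: 0.0
```

Run:
```python
from plan import *
rows(*now(),[.579,-.267,.02],8)
o=get_obs();print(o['clock'],o['position'],o['grip_width'],o['ft_force'],o['joint_pos'])
c=cam('side'); save(c,'s1.png',(200,150,360,270),4)
```

```text
0 [ 0.6  3.4 37.1] [-0.16  0.29  0.3 ]
2.75 [ 0.57807758 -0.26382655  0.05713924] 0.6027605125175315 [ 0.27957062  0.49028285 -0.54673338] [-0.16754184  0.61391309  0.70759177  1.64713262 -0.44467689  1.05395698
 -0.74977038]
```

View pics/s1.png

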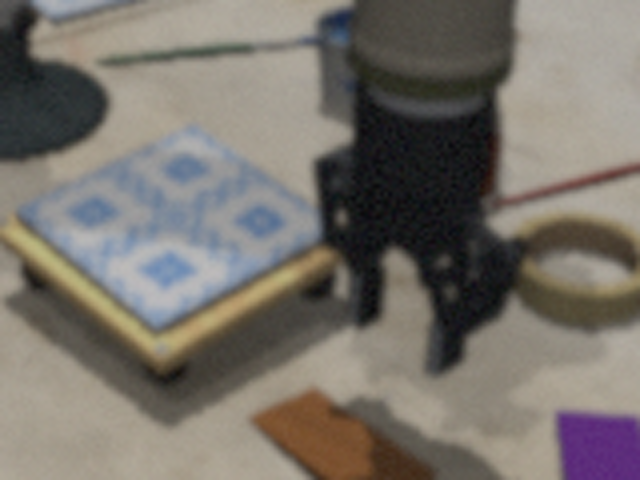

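The hand hovers beyond the wedge's far side, with the fingers at about (368,310) and (440,360) in the crop, clear of the tape and the stand. Next I'll descend and feel for the bench.

apply_moves:
  rows:
    - {"x": 0,"y": 8,"z": 20,"ax": 0,"ay": 0,"az": 0,"gripper": 0.4}
    - {"x": 0,"y": 0,"z": 15,"ax": 0,"ay": 0,"az": 0,"gripper": 0.4}
    - {"x": 0,"y": 0,"z": 5,"ax": 0,"ay": 0,"az": 0,"gripper": 0.4}
    - {"x": 0,"y": 0,"z": 3,"ax": 0,"ay": 0,"az": 0,"gripper": 0.4}
    - {"x": 0,"y": 0,"z": 0,"ax": 0,"ay": 0,"az": 0,"gripper": 0.4}

```text
clock: 3.22
position: [0.5816, -0.2727, 0.0195]
ee_rot: [0.997, 0.072, 0.0, -0.0]
ft_force: [0.7, 0.4, -0.0]
grip_width: 0.598
grasp_force: 0.0
```

apply_moves:
  rows:
    - {"x": 0,"y": 0,"z": 2,"ax": 0,"ay": 0,"az": 0,"gripper": 0.4}
    - {"x": 0,"y": 0,"z": 0,"ax": 0,"ay": 0,"az": 0,"gripper": 0.4}

```text
clock: 3.38
position: [0.582, -0.273, 0.0181]
ee_rot: [0.997, 0.072, 0.001, 0.0]
ft_force: [-0.0, -0.2, 0.8]
grip_width: 0.602
grasp_force: 0.0
```

apply_moves:
  rows:
    - {"x": 0,"y": 0,"z": 2,"ax": 0,"ay": 0,"az": 0,"gripper": 0.4}
    - {"x": 0,"y": 0,"z": 0,"ax": 0,"ay": 0,"az": 0,"gripper": 0.4}

```text
clock: 3.55
position: [0.5817, -0.2729, 0.0155]
ee_rot: [0.997, 0.072, 0.0, -0.0]
ft_force: [0.7, -0.4, 0.2]
grip_width: 0.602
grasp_force: 0.0
```

apply_moves:
  rows:
    - {"x": 0,"y": 0,"z": 2,"ax": 0,"ay": 0,"az": 0,"gripper": 0.4}
    - {"x": 0,"y": 0,"z": 0,"ax": 0,"ay": 0,"az": 0,"gripper": 0.4}

```text
clock: 3.72
position: [0.5814, -0.2729, 0.0131]
ee_rot: [0.997, 0.072, -0.0, -0.0]
ft_force: [-0.4, -0.1, -0.0]
grip_width: 0.602
grasp_force: 0.0
```

apply_moves:
  rows:
    - {"x": 0,"y": 0,"z": 2,"ax": 0,"ay": 0,"az": 0,"gripper": 0.4}
    - {"x": 0,"y": 0,"z": 0,"ax": 0,"ay": 0,"az": 0,"gripper": 0.4}

```text
clock: 3.88
position: [0.5813, -0.2729, 0.0109]
ee_rot: [0.997, 0.072, -0.0, -0.0]
ft_force: [-0.1, 0.9, 0.5]
grip_width: 0.602
grasp_force: 0.0
```

apply_moves:
  rows:
    - {"x": 0,"y": 0,"z": 2,"ax": 0,"ay": 0,"az": 0,"gripper": 0.4}
    - {"x": 0,"y": 0,"z": 0,"ax": 0,"ay": 0,"az": 0,"gripper": 0.4}

```text
clock: 4.05
position: [0.5813, -0.2729, 0.0089]
ee_rot: [0.997, 0.072, -0.0, -0.0]
ft_force: [-0.9, 0.0, 0.2]
grip_width: 0.598
grasp_force: 0.0
```

apply_moves:
  rows:
    - {"x": 0,"y": 0,"z": 2,"ax": 0,"ay": 0,"az": 0,"gripper": 0.4}
    - {"x": 0,"y": 0,"z": 0,"ax": 0,"ay": 0,"az": 0,"gripper": 0.4}

```text
clock: 4.22
position: [0.5816, -0.2732, 0.008]
ee_rot: [0.997, 0.072, 0.0, -0.0]
ft_force: [-3.8, 2.1, 9.6]
grip_width: 0.602
grasp_force: 4.4
```

apply_moves:
  rows:
    - {"x": 0,"y": 0,"z": 1,"ax": 0,"ay": 0,"az": 0,"gripper": 0.4}
    - {"x": 0,"y": 0,"z": 0,"ax": 0,"ay": 0,"az": 0,"gripper": 0.4}

```text
clock: 4.38
position: [0.5816, -0.2732, 0.0079]
ee_rot: [0.997, 0.072, 0.0, -0.0]
ft_force: [-7.1, 4.4, 18.0]
grip_width: 0.598
grasp_force: 9.1
```

apply_moves:
  rows:
    - {"x": 0,"y": 0,"z": -4,"ax": 0,"ay": 0,"az": 0,"gripper": 0.4}
    - {"x": -6,"y": 0,"z": 0,"ax": 0,"ay": 0,"az": 0,"gripper": 0.4}
    - {"x": -6,"y": 0,"z": 0,"ax": 0,"ay": 0,"az": 0,"gripper": 0.4}
    - {"x": -6,"y": 0,"z": 0,"ax": 0,"ay": 0,"az": 0,"gripper": 0.4}
    - {"x": -6,"y": 0,"z": 0,"ax": 0,"ay": 0,"az": 0,"gripper": 0.4}

```text
clock: 4.8
position: [0.5567, -0.2766, 0.01]
ee_rot: [0.997, 0.072, -0.0, -0.0]
ft_force: [0.5, -0.0, 0.2]
grip_width: 0.598
grasp_force: 0.2
```

apply_moves:
  rows:
    - {"x": -5,"y": 0,"z": 0,"ax": 0,"ay": 0,"az": 0,"gripper": 0.4}
    - {"x": -5,"y": 0,"z": 0,"ax": 0,"ay": 0,"az": 0,"gripper": 0.4}
    - {"x": -4,"y": 0,"z": 0,"ax": 0,"ay": 0,"az": 0,"gripper": 0.4}
    - {"x": 0,"y": 0,"z": 0,"ax": 0,"ay": 0,"az": 0,"gripper": 0.4}

```text
clock: 5.13
position: [0.5428, -0.2789, 0.0103]
ee_rot: [0.997, 0.072, -0.0, -0.0]
ft_force: [-0.4, -0.1, 0.3]
grip_width: 0.599
grasp_force: 0.0
```

Run:
```python
from m import *
o=get_obs();print(o['position'],o['ft_force'])
c=cam('top'); save(c,'t2.png',(200,150,360,270),4)
s=cam('side'); save(s,'s2.png',(200,150,360,270),4)
```

```text
[ 0.54282021 -0.27892383  0.01026107] [-0.35029627 -0.10592548  0.26520703]
```

View pics/s2.png

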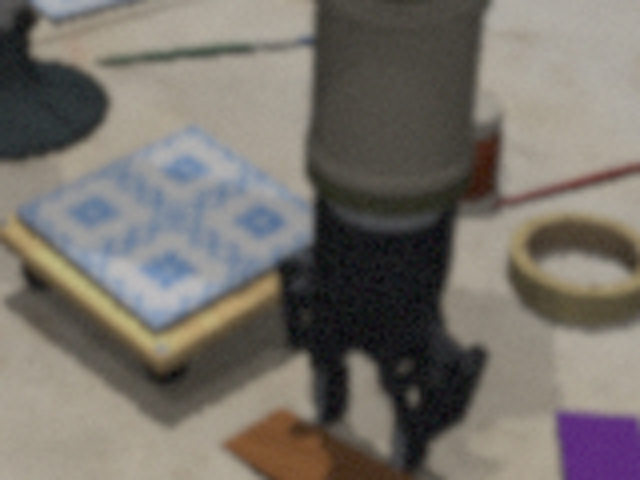

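The fingers are in contact with the wedge's far side. The wedge's thin-end corners show at crop px (224,443) and (285,408). I'll push the last 7 mm, back off and lift, then re-measure from the top.

apply_moves:
  rows:
    - {"x": -4,"y": 0,"z": 0,"ax": 0,"ay": 0,"az": 0,"gripper": 0.4}
    - {"x": -3,"y": 0,"z": 0,"ax": 0,"ay": 0,"az": 0,"gripper": 0.4}
    - {"x": 0,"y": 0,"z": 0,"ax": 0,"ay": 0,"az": 0,"gripper": 0.4}
    - {"x": 15,"y": 0,"z": 0,"ax": 0,"ay": 0,"az": 0,"gripper": 0.4}
    - {"x": 10,"y": 0,"z": -40,"ax": 0,"ay": 0,"az": 0,"gripper": 0.4}

```text
clock: 5.65
position: [0.5584, -0.2734, 0.0441]
ee_rot: [0.997, 0.072, -0.005, -0.002]
ft_force: [0.8, 0.8, -1.3]
grip_width: 0.6
grasp_force: 0.0
```

apply_moves:
  rows:
    - {"x": 0,"y": 0,"z": -40,"ax": 0,"ay": 0,"az": 0,"gripper": 0.4}
    - {"x": 35,"y": 0,"z": -20,"ax": 0,"ay": 0,"az": 0,"gripper": 0.4}
    - {"x": 40,"y": 0,"z": 0,"ax": 0,"ay": 0,"az": 0,"gripper": 0.4}
    - {"x": 40,"y": 0,"z": 0,"ax": 0,"ay": 0,"az": 0,"gripper": 0.4}
    - {"x": 0,"y": 0,"z": 0,"ax": 0,"ay": 0,"az": 0,"gripper": 0.4}

```text
clock: 6.07
position: [0.6822, -0.2543, 0.1088]
ee_rot: [0.997, 0.076, 0.001, -0.001]
ft_force: [0.9, 1.3, -0.8]
grip_width: 0.601
grasp_force: 0.0
```

```bash
cat > w.py <<'E'
from m import *
def wedge():
    c=cam('top'); b,a,k=ordered(top_wedge(c)); print('area',a)
    L=b[np.argsort(b[:,0])]
    l=[onz(c,*p,.0015) for p in L[:2]]; r=[onz(c,*p,.018) for p in L[2:]]
    tip=np.mean(l,0); back=np.mean(r,0); d=(tip-back)[:2]; n=np.linalg.norm(d); d/=n
    print('tip',tip,'back',back,'len',n,'ang',np.arctan2(-d[0],d[1]),'wid',np.linalg.norm(l[0]-l[1]))
    f=np.array([.482,-.160]); r=f-tip[:2]
    print('foot ahead of tip',r@d,'foot lateral(+ = +x side)',r@np.array([d[1],-d[0]]))
    return c,tip,back,d
if __name__=='__main__':
    c,_,_,_=wedge(); save(c,'t3.png',(200,150,360,270),4); print(get_obs()['position'])
E
python3 w.py
```

```text
area 397.0
tip [ 0.49281997 -0.22662035  0.0015    ] back [ 0.50850617 -0.33544811  0.018     ] len 0.10995244279602555 ang 0.14315194922523888 wid 0.04983230424783798
foot ahead of tip 0.0674825185516815 foot lateral(+ = +x side) -0.0012049983408157462
[ 0.67861231 -0.25648109  0.10854657]
```

View pics/t3.png

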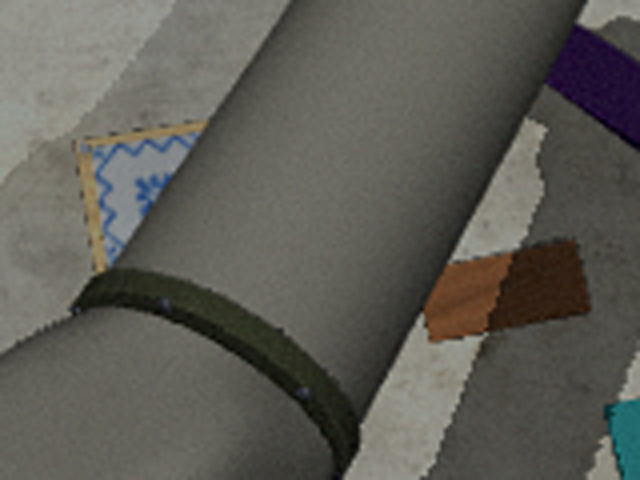

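The wedge is in line, at angle 0.143 and 1 mm off the foot's line. Now I'll go round behind its thick end.

Run:
```python
from plan import *
rows(*now(),[.513,-.368,.10],98.2,ang=6.3)
print(get_obs()['joint_pos'])
```

```text
0 [-12.    5.7   0.6] [-0.   -0.   -5.97]
1 [-12.6   4.4   0.6] [-0.   -0.   -5.97]
2 [-12.9   3.1   0.6] [-0.   -0.   -5.97]
3 [-13.2   1.7   0.6] [-0.   -0.   -5.97]
4 [-13.3   0.3   0.6] [-0.   -0.   -5.97]
5 [-13.3  -1.    0.6] [-0.   -0.   -5.97]
6 [-13.1  -2.4   0.6] [-0.   -0.   -5.97]
7 [-12.8  -3.8   0.6] [-0.   -0.   -5.97]
8 [-12.3  -5.1   0.6] [-0.   -0.   -5.97]
9 [-11.7  -6.3   0.6] [-0.   -0.   -5.97]
10 [-11.   -7.5   0.6] [-0.   -0.   -5.97]
11 [-10.1  -8.6   0.6] [-0.   -0.   -5.97]
12 [-9.2 -9.6  0.6] [-0.   -0.   -5.97]
13 [ -8.1 -10.5   0.6] [-0.   -0.   -5.97]
14 [ -7.  -11.3   0.6] [-0.   -0.   -5.97]
[-0.13430227  0.73636732  0.69539408  1.33295171 -0.47273568  1.23885154
 -0.83590039]
```

apply_moves:
  rows:
    - {"x": -12,"y": 5.7,"z": 0.6,"ax": 0,"ay": 0,"az": -5.97,"gripper": 0.8}
    - {"x": -12.6,"y": 4.4,"z": 0.6,"ax": 0,"ay": 0,"az": -5.97,"gripper": 0.8}
    - {"x": -12.9,"y": 3.1,"z": 0.6,"ax": 0,"ay": 0,"az": -5.97,"gripper": 0.8}
    - {"x": -13.2,"y": 1.7,"z": 0.6,"ax": 0,"ay": 0,"az": -5.97,"gripper": 0.8}
    - {"x": -13.3,"y": 0.3,"z": 0.6,"ax": 0,"ay": 0,"az": -5.97,"gripper": 0.8}

```text
clock: 6.53
position: [0.6184, -0.297, 0.1071]
ee_rot: [0.944, 0.329, -0.0, -0.0]
ft_force: [-1.1, 0.1, 1.2]
grip_width: 0.201
grasp_force: 0.0
```

apply_moves:
  rows:
    - {"x": -13.3,"y": -1,"z": 0.6,"ax": 0,"ay": 0,"az": -5.97,"gripper": 0.8}
    - {"x": -13.1,"y": -2.4,"z": 0.6,"ax": 0,"ay": 0,"az": -5.97,"gripper": 0.8}
    - {"x": -12.8,"y": -3.8,"z": 0.6,"ax": 0,"ay": 0,"az": -5.97,"gripper": 0.8}
    - {"x": -12.3,"y": -5.1,"z": 0.6,"ax": 0,"ay": 0,"az": -5.97,"gripper": 0.8}
    - {"x": -11.7,"y": -6.3,"z": 0.6,"ax": 0,"ay": 0,"az": -5.97,"gripper": 0.8}

```text
clock: 6.95
position: [0.5629, -0.3338, 0.1042]
ee_rot: [0.828, 0.561, -0.0, -0.0]
ft_force: [0.4, -0.9, -0.2]
grip_width: 0.2
grasp_force: 0.0
```

apply_moves:
  rows:
    - {"x": -11,"y": -7.5,"z": 0.6,"ax": 0,"ay": 0,"az": -5.97,"gripper": 0.8}
    - {"x": -10.1,"y": -8.6,"z": 0.6,"ax": 0,"ay": 0,"az": -5.97,"gripper": 0.8}
    - {"x": -9.2,"y": -9.6,"z": 0.6,"ax": 0,"ay": 0,"az": -5.97,"gripper": 0.8}
    - {"x": -8.1,"y": -10.5,"z": 0.6,"ax": 0,"ay": 0,"az": -5.97,"gripper": 0.8}
    - {"x": -7,"y": -11.3,"z": 0.6,"ax": 0,"ay": 0,"az": -5.97,"gripper": 0.8}

```text
clock: 7.37
position: [0.5076, -0.3705, 0.1012]
ee_rot: [0.655, 0.755, -0.0, -0.0]
ft_force: [0.3, -1.0, -0.2]
grip_width: 0.202
grasp_force: 0.0
```

apply_moves:
  rows:
    - {"x": 0,"y": 0,"z": 0,"ax": 0,"ay": 0,"az": 0,"gripper": 0.8}

```text
clock: 7.45
position: [0.5055, -0.3726, 0.1013]
ee_rot: [0.657, 0.754, -0.001, -0.0]
ft_force: [-0.5, -1.3, 0.5]
grip_width: 0.2
grasp_force: 0.0
```

Run:
```python
from w import *
from plan import now,rows
c,t,b,d=wedge()
rows(*now(),[.513,-.368,.03],98.2); print(get_obs()['position'],get_obs()['grip_width'],get_obs()['joint_pos'])
```

```text
area 692.0
tip [ 0.49282005 -0.22662027  0.0015    ] back [ 0.50850633 -0.33544821  0.018     ] len 0.10995262796857748 ang 0.14315240028926476 wid 0.04983230597359787
foot ahead of tip 0.06748245433161859 foot lateral(+ = +x side) -0.00120506523273901
0 [ 1.2  3.1 35.7] [-0.02 -0.   -0.32]
1 [ 1.2  3.1 35.7] [-0.02 -0.   -0.32]
[ 0.50727799 -0.37124675  0.1014099 ] 0.19649328796952484 [ 0.2231548   0.47387105  0.43540993  1.63040926 -0.21887859  1.08637086
  0.85071141]
```

apply_moves:
  rows:
    - {"x": 1,"y": 6,"z": 35,"ax": 0,"ay": 0,"az": -0.6,"gripper": 0.8}
    - {"x": 0,"y": 0,"z": 35,"ax": 0,"ay": 0,"az": 0,"gripper": 0.8}
    - {"x": 0,"y": 0,"z": 12,"ax": 0,"ay": 0,"az": 0,"gripper": 0.8}
    - {"x": 0,"y": 0,"z": 4,"ax": 0,"ay": 0,"az": 0,"gripper": 0.8}
    - {"x": 0,"y": 0,"z": 0,"ax": 0,"ay": 0,"az": 0,"gripper": 0.8}

```text
clock: 7.92
position: [0.515, -0.3677, 0.0149]
ee_rot: [0.654, 0.757, -0.0, -0.001]
ft_force: [0.9, 0.8, 1.4]
grip_width: 0.199
grasp_force: 0.0
```

Run:
```python
from plan import *
rows(*now(),[.513,-.368,.0145],98.2); print(get_obs()['position'],get_obs()['ft_force'])
```

```text
0 [-0.  -2.   0.4] [-0.08 -0.04  0.16]
[ 0.51496872 -0.36768193  0.01493225] [0.85506111 0.78496422 1.3734164 ]
```

apply_moves:
  rows:
    - {"x": 6,"y": -1.5,"z": 0,"ax": 0,"ay": 0,"az": 0,"gripper": 0.8}
    - {"x": 7,"y": 0,"z": 0,"ax": 0,"ay": 0,"az": 0,"gripper": 0.8}
    - {"x": 5,"y": 0,"z": 0,"ax": 0,"ay": 0,"az": 0,"gripper": 0.8}
    - {"x": 6,"y": 0,"z": 0,"ax": 0,"ay": 0,"az": 0,"gripper": 0.8}
    - {"x": 6,"y": 0,"z": 0,"ax": 0,"ay": 0,"az": 0,"gripper": 0.8}

```text
clock: 8.33
position: [0.5097, -0.3382, 0.0162]
ee_rot: [0.653, 0.757, 0.0, 0.001]
ft_force: [-0.0, -1.8, 0.6]
grip_width: 0.202
grasp_force: 0.5
```

apply_moves:
  rows:
    - {"x": 8,"y": 0,"z": 0,"ax": 0,"ay": 0,"az": 0,"gripper": 0.8}
    - {"x": 8,"y": 0,"z": 0,"ax": 0,"ay": 0,"az": 0,"gripper": 0.8}
    - {"x": 8,"y": 0,"z": 0,"ax": 0,"ay": 0,"az": 0,"gripper": 0.8}
    - {"x": 6,"y": 0,"z": 0,"ax": 0,"ay": 0,"az": 0,"gripper": 0.8}
    - {"x": 0,"y": 0,"z": 0,"ax": 0,"ay": 0,"az": 0,"gripper": 0.8}

```text
clock: 8.75
position: [0.5049, -0.307, 0.0151]
ee_rot: [0.653, 0.758, 0.0, -0.001]
ft_force: [-0.7, 0.1, -0.6]
grip_width: 0.198
grasp_force: 0.0
```

Run:
```python
from h import *
o=get_obs();print(o['position'],o['ft_force'])
s=cam('side'); save(s,'s4.png',(200,150,360,270),4)
b=o['position']; print([np.round((proj(s,P)-[200,150])*4) for P in ([.482,-.16,0],)])
```

```text
[ 0.50492397 -0.30698651  0.01511228] [-0.66914925  0.07467082 -0.56455524]
[array([[165., 375.]])]
```

View pics/s4.png

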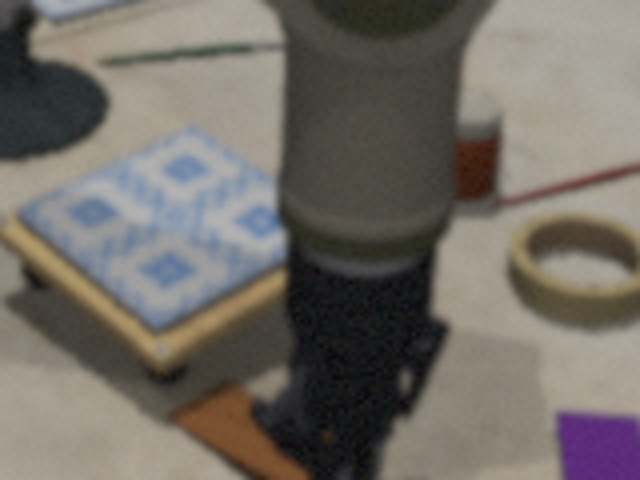

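The thin edge, at crop px (172,415) to (230,385), is about 27 mm short of the foot, whose bottom at (165,378) matches the computed point. About 63 mm is left to push.

apply_moves:
  rows:
    - {"x": 7,"y": 0,"z": 0,"ax": 0,"ay": 0,"az": 0,"gripper": 0.8}
    - {"x": 7,"y": 0,"z": 0,"ax": 0,"ay": 0,"az": 0,"gripper": 0.8}
    - {"x": 6,"y": 0,"z": 0,"ax": 0,"ay": 0,"az": 0,"gripper": 0.8}
    - {"x": 5,"y": 0,"z": 0,"ax": 0,"ay": 0,"az": 0,"gripper": 0.8}
    - {"x": 4,"y": 0,"z": 0,"ax": 0,"ay": 0,"az": 0,"gripper": 0.8}

```text
clock: 9.22
position: [0.5005, -0.2797, 0.0153]
ee_rot: [0.653, 0.757, -0.0, 0.0]
ft_force: [0.2, -2.5, -0.9]
grip_width: 0.2
grasp_force: 1.0
```

apply_moves:
  rows:
    - {"x": 4,"y": 0,"z": 0,"ax": 0,"ay": 0,"az": 0,"gripper": 0.8}
    - {"x": 4,"y": 0,"z": 0,"ax": 0,"ay": 0,"az": 0,"gripper": 0.8}
    - {"x": 4,"y": 0,"z": 0,"ax": 0,"ay": 0,"az": 0,"gripper": 0.8}
    - {"x": 4,"y": 0,"z": 0,"ax": 0,"ay": 0,"az": 0,"gripper": 0.8}
    - {"x": 0,"y": 0,"z": 0,"ax": 0,"ay": 0,"az": 0,"gripper": 0.8}

```text
clock: 9.63
position: [0.4982, -0.2632, 0.0152]
ee_rot: [0.653, 0.758, 0.0, -0.0]
ft_force: [-0.8, -0.1, -0.2]
grip_width: 0.195
grasp_force: 0.0
```

Run:
```python
from h import *
o=get_obs();print(o['position'],o['ft_force'])
s=cam('side'); save(s,'s5.png',(200,150,360,270),4)
P=o['position']; u=np.array([-.1427,.99]); t=P[:2]+.121*u; f=np.array([.482,-.16]); print('foot behind tip',(t-f)@u)
```

```text
[ 0.49822554 -0.26324681  0.01518852] [-0.75516547 -0.12487761 -0.21512521]
foot behind tip 0.01652633585963559
```

View pics/s5.png

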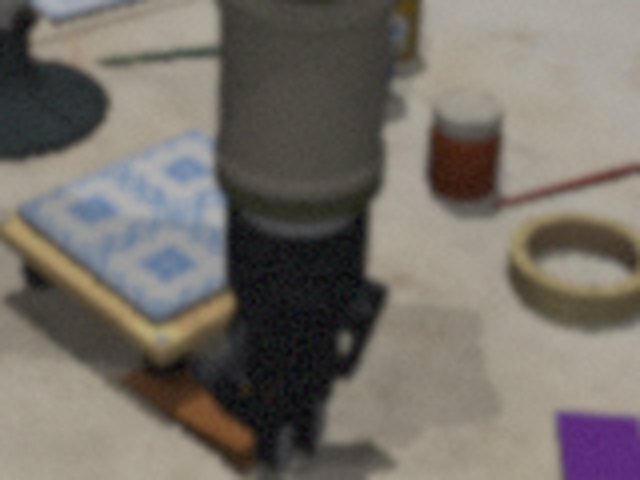

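The wedge is now under the foot and the board's near corner has risen (crop px ~(158,358)). I'll push 18 mm more slowly, then withdraw and measure.

apply_moves:
  rows:
    - {"x": 4,"y": 0,"z": 0,"ax": 0,"ay": 0,"az": 0,"gripper": 0.8}
    - {"x": 4,"y": 0,"z": 0,"ax": 0,"ay": 0,"az": 0,"gripper": 0.8}
    - {"x": 4,"y": 0,"z": 0,"ax": 0,"ay": 0,"az": 0,"gripper": 0.8}
    - {"x": 3,"y": 0,"z": 0,"ax": 0,"ay": 0,"az": 0,"gripper": 0.8}
    - {"x": 3,"y": 0,"z": 0,"ax": 0,"ay": 0,"az": 0,"gripper": 0.8}

```text
clock: 10.1
position: [0.4956, -0.2464, 0.0153]
ee_rot: [0.653, 0.757, -0.0, 0.0]
ft_force: [0.8, -3.9, -0.9]
grip_width: 0.198
grasp_force: 2.1
```

apply_moves:
  rows:
    - {"x": 0,"y": 0,"z": 0,"ax": 0,"ay": 0,"az": 0,"gripper": 0.8}
    - {"x": 0,"y": 0,"z": 0,"ax": 0,"ay": 0,"az": 0,"gripper": 0.8}

```text
clock: 10.27
position: [0.4956, -0.246, 0.0152]
ee_rot: [0.653, 0.757, 0.0, -0.0]
ft_force: [-0.0, -0.4, -1.0]
grip_width: 0.203
grasp_force: 0.0
```

apply_moves:
  rows:
    - {"x": -20,"y": 0,"z": 0,"ax": 0,"ay": 0,"az": 0,"gripper": 0.8}
    - {"x": -35,"y": 0,"z": 0,"ax": 0,"ay": 0,"az": 0,"gripper": 0.8}
    - {"x": -35,"y": 0,"z": -5,"ax": 0,"ay": 0,"az": 0,"gripper": 0.8}
    - {"x": -35,"y": 0,"z": -20,"ax": 0,"ay": 0,"az": 0,"gripper": 0.8}
    - {"x": 0,"y": 0,"z": 0,"ax": 0,"ay": 0,"az": 0,"gripper": 0.8}

```text
clock: 10.68
position: [0.5136, -0.3788, 0.0437]
ee_rot: [0.656, 0.755, -0.001, 0.003]
ft_force: [0.7, -1.6, 1.6]
grip_width: 0.198
grasp_force: 0.0
```

Run:
```python
from m import *
o=get_obs();print(o['clock'],o['position'])
c=cam('top'); s=cam('side')
hsv=cv2.cvtColor(c['color'],cv2.COLOR_RGB2HSV)
m=cv2.inRange(hsv,(20,60,100),(35,255,255)); m[:165]=0;m[255:]=0;m[:,:205]=0;m[:,305:]=0
b=cv2.boxPoints(cv2.minAreaRect(cv2.findNonZero(m))); P=np.array([onz(c,*p,.052) for p in b]); print(np.round(P,4),P.mean(0))
w=top_wedge(c); w[:,:270]=0
k=max(cv2.findContours(w,0,1)[0],key=cv2.contourArea); r=cv2.minAreaRect(k); bb=cv2.boxPoints(r); bb=bb[np.argsort(bb[:,0])][2:]
back=np.mean([onz(c,*p,.018) for p in bb],0); print('back',back,cv2.contourArea(k),r)
A=cv2.resize(c['color'][160:260,200:360],None,fx=3,fy=3,interpolation=2)[:,:,::-1]
B=cv2.resize(s['color'][190:290,190:350],None,fx=3,fy=3,interpolation=2)[:,:,::-1]
cv2.imwrite('pics/m6.png',np.vstack([A,B]))
```

```text
10.6833 [ 0.51360057 -0.37880306  0.0437398 ]
[[ 0.6081  0.0093  0.052 ]
 [ 0.6327 -0.1642  0.052 ]
 [ 0.4625 -0.1841  0.052 ]
 [ 0.4399 -0.0164  0.052 ]] [ 0.53580807 -0.08884445  0.052     ]
back [ 0.49350972 -0.23416107  0.018     ] 247.0 ((301.0000305175781, 227.00001525878906), (18.04268455505371, 15.689291000366211), 78.69007110595703)
```

View pics/m6.png

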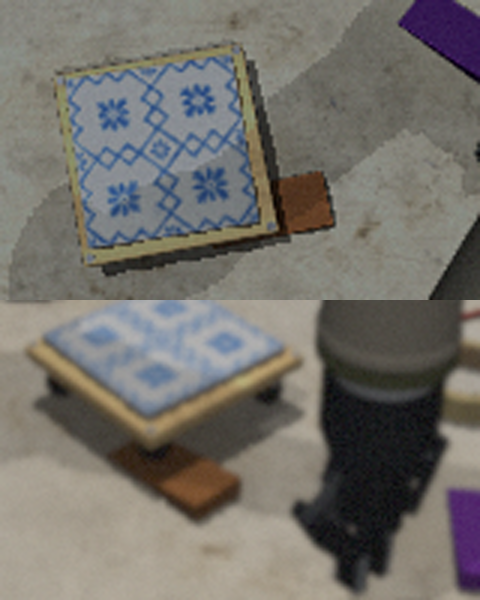

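The wedge's back is at (0.4935,-0.234), so the foot sits about 36 mm behind the thin edge on about 7 mm of wood. The stand has moved only 1–2 mm, the tile is in place, and the hand is clear at the right. I'll let things settle with a small lift and hand in.

apply_moves:
  rows:
    - {"x": 0,"y": 0,"z": -20,"ax": 0,"ay": 0,"az": 0,"gripper": 0.8}
    - {"x": 0,"y": 0,"z": -20,"ax": 0,"ay": 0,"az": 0,"gripper": 0.8}
    - {"x": 0,"y": 0,"z": 0,"ax": 0,"ay": 0,"az": 0,"gripper": 0.8}
    - {"x": 0,"y": 0,"z": 0,"ax": 0,"ay": 0,"az": 0,"gripper": 0.8}

```text
clock: 11.12
position: [0.5147, -0.3689, 0.0806]
ee_rot: [0.652, 0.758, 0.001, 0.0]
ft_force: [0.1, -0.2, -1.0]
grip_width: 0.197
grasp_force: 0.0
```

```bash
python3 -c "
from workcell import *
print(hand_in())"
```

```text
the job is handed in; nothing more can be done
None
```

I pushed the wedge until the short foot stood about 36 mm in from its thin edge, on about 7 mm of wood, so by that measurement the stand should be level; I didn't measure its tilt directly. The stand moved only 1–2 mm, the hand is clear, and the job is handed in with no result shown.

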